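# Clear the tin off the biscuit jar and hold its lid half open

### The job

I want to take biscuits out of the frosted glass jar: lift the tuna tin off its lid and set it down gently, upright and wholly on top of the small drawer unit. Then raise the jar's hinged lid by its wire loop and keep holding it open at 45 degrees from shut; it falls shut if let go, so finish while the gripper is still holding it there. Leave everything else on the shelf where it is.

Things in the scene. Friction and masses are not known exactly. Their poses are not given: they have to be found in the camera images.
- tin_center (a point): centre (half-way up, 19 mm above its foot) of the closed tuna tin that stands on the jar's lid: steel with a paper band, a flat cylinder 66 mm in diameter and 38 mm high, about 0.14 kg; z is its axis
- tin: the same tin, origin at the centre of its foot, z up its axis
- jar: round frosted glass jar, 144 mm in diameter, fixed; origin at the centre of its foot on the shelf. Rim 90 mm up; its lid, a disc 150 mm across and 8 mm thick, has its top 100 mm above the shelf when shut. x points level from the wire loop to the hinge, y is parallel to the hinge axis and the loop's bar, z up
- jar_hinge (a point): middle of the lid's hinge axis, at the side of the jar opposite the loop, 80 mm from the jar's axis, 92 mm above the shelf; fixed to the jar, with the jar's axes
- jar_loop (a point): middle of the straight outer bar of the lid's wire pull loop (moves with the lid): round steel, 10 mm thick, parallel to the hinge axis, 198 mm from it, 96 mm above the shelf when shut. Side wires 36 mm either side of the middle. Free gap of 41 mm from bar to jar wall, nothing tall below. Pinched from above, fingers either side, the bar can turn between upright pads
- jar_lid (a joint): lid angle in rad: 0 shut, grows as the loop side rises and swings up over the jar, stop at 1.4. The lid weighs about 0.25 kg and falls shut from any angle; there is no spring
- drawers: small plastic drawer unit with gray fronts, fixed: 150 mm deep (its x), 140 mm wide (its y), 100 mm high, two shut drawers, lip pulls on the -x side; origin at the centre of its foot on the shelf
- drawers_top (a point): centre of the drawer unit's flat, empty top, 100 mm above the shelf
- tin2_center (a point): a second, identical tuna tin standing on the shelf itself; not part of the job (point at its centre, 19 mm above its foot)
- whisk: stainless steel whisk lying on the shelf, 250 mm long, 43 mm across its wire head; bystander (origin at mid-length on its underside, x along it towards the wire end)
- spatula_head: orange silicone spatula head without handle, 85 x 55 x 14 mm, lying flat; bystander (origin on its underside)
- shaker: small spice jar, 44 mm across, 85 mm tall; bystander (origin at the centre of its foot)
- bottle: green glass bottle, 64 mm across, 150 mm tall; bystander (origin at the centre of its foot)
- ramekin: small white bowl, 86 mm across, 45 mm tall; bystander (origin at the centre of its foot)
- mug: white mug, 76 mm across, 85 mm tall; bystander (origin at the centre of its foot)

How it is judged:
By the outcome, as a careful person would: the job done as asked, in the order asked, and still so for the second after the job is handed in, while the arm keeps its last pose, push and grip.
It also fails if it takes over 58 s, if anything falls off the work surface, if the arm or the gripper's body presses on something with over 40 N, if the wrist force passes 120 N, or if a joint passes its speed limit or range.

### The arm

A 6-joint arm with a two-finger parallel gripper is mounted at the origin on the work surface. World frame = base frame: x ahead of the robot, y to its left, z up, the work surface at z = 0. Lengths are in mm, angles in rad, forces in N, time in s.
With the tool pointing down it reaches from about 275 to 750 mm from the base axis. Payload 10.2 kg.
Tool frame: the origin (TCP) lies at the very end of the fingers, on their centre line; the grasp point (between the pads) lies 19 mm behind it; z points along the fingers, y is the line along which they close (so a half turn about z gives the same grasp; the last joint's range is limited). The gripper opens to 85 mm and grips with 20 to 120 N. Pads are 22 mm wide; open, the fingers measure 114 mm over their backs; the gripper's body (76 mm by 85 mm) begins 54 mm behind the grasp point. The pads swing forward as they close: fully open they stand 13 mm farther back than shut.
Start: joints at [-1.513, 0.313, 1.498, -0, 1.331, -0.223], TCP at [145.477, -504.448, 231.294] pointing down, gripper open.
Joint ranges: [-2.94, 2.94], [-0.97, 2.17], [0.19, 2.56], [-1.23, 4.37], [0.02, 3.11], [-2.88, 2.88]. Speed limits (rad/s): [2.39, 2.39, 3.01, 3.14, 3.14, 3.14].

### API

Orientations are given as a unit quaternion [w, x, y, z].
In Python, from rig import ctrl gives the robot as it stands.
- The arm moves only by the shell command python3 -m pendant 'ROWS' [FORCE]. ROWS is JSON, a list that holds one entry, the list of rows, each a list of 5 numbers: the shift along the tool's x, y, z normalised to -1 to 1, where 1 is 200 mm, then the turn about the tool's z normalised to -1 to 1, where 1 is pi rad, then the opening, from 0 (shut) to 1 (fully open). In form: [[[dx, dy, dz, spin, hand], ...]]. A call has 1 to 12 rows; each row is the pose to reach, as a shift and turn from the pose commanded when the call began, along the tool's axes at that moment, turning the shorter way round; what a row does not reach only later rows make up. A row lasts 1/10 s, in which the tool goes at most 50 mm and 8.59 degrees, less where a joint would pass 70% of its speed; a pose out of reach is approached as far as the arm can. A call with a number of a shift or a turn outside -1 to 1 is refused whole. A call with a gripper value outside its range is refused whole. The fingers move at their own pace and stop on an object; FORCE is the grip in N (left out, the last holds). Time passes only in rows, so rows that repeat a pose let the fingers close. It gives the time, the measured TCP pose, the force, the opening and the grip force at its end, in the units of the state.
- ctrl.sense(): the state, without advancing time (a new reading comes with each control period).
- ctrl.capture(name): name is "side" or "top" or "wrist"; returns (picture, depth): 480x640x3 uint8, blue, green, red; 480x640 float32, mm along the optical axis (not along the pixel's ray), 0 where there is no reading.
- ctrl.get_calibration(name): a dict with "K" (3x3 intrinsics, pixels), "origin" and "rotation" of the camera in the world. Camera axes: x right, y down, z forward; pixel columns grow to the right and rows downward; lengths in mm; the calibration is good to about 2 mm. A picture is of the moment at which its call begins: read the wrist's pose just before it. get_calibration takes no time and is no camera call; for the wrist camera it gives the pose at the moment of the call.
- ctrl.finish_job(): hands the job in; it is judged then, once.
The state is a dict: "time_s": time; "joints": joint angles; "dq": joint speeds; "tau": joint torques, N m; "eef_pos": TCP position; "ee_rot": TCP orientation; "force": force on the tool from outside, world axes, zero at the start; "wrist_torque": the same for the moment, N m; "grip_width": opening from 0.0 (shut) to 1.0 (fully open); "grip_force": force on a finger pad.
Only numpy, scipy, OpenCV 4.12 (cv2) and the standard library are available. Lean on these libraries where they do the work, as an engineer would, in place of code of your own. Each camera call takes 0.05 s, during which the arm holds its last target. There are 200 camera calls.

## Working session

There is one attempt and no reset: what is moved stays moved. The work goes in short steps, Python scripts to look and compute and a shell command to move; the robot and the scene stay as the last step left them, time stands still between calls to the robot, and variables do not carry over. Pictures are saved under pics/ and viewed, at most 10 in all, crops included, and the job is handed in when it is done.

```bash
mkdir -p pics; cat > h.py <<'E'
import numpy as np, cv2
from rig import ctrl
def snap(n,f):
    im,d=ctrl.capture(n); cv2.imwrite(f'pics/{f}.png',im); np.save(f'pics/{f}.npy',d); c=ctrl.get_calibration(n)
    np.savez(f'pics/{f}_c.npz',**{k:np.array(c[k]) for k in('K','origin','rotation')}); return im,d
def cloud(f):
    d=np.load(f'pics/{f}.npy'); c=np.load(f'pics/{f}_c.npz'); v,u=np.mgrid[:480,:640]
    p=np.stack([(u-c['K'][0,2])/c['K'][0,0]*d,(v-c['K'][1,2])/c['K'][1,1]*d,d],-1)
    P=p@c['rotation'].T+c['origin']; P[d==0]=np.nan; return P
E
python3 - <<'E'
from h import *
snap('top','t1');snap('side','s1')
P=cloud('t1');print(P[240,320],ctrl.sense())
E
```

```text
Traceback (most recent call last):
  File "h.py", line 9, in cloud
    P=p@c['rotation'].T+c['origin']; P[d==0]=np.nan; return P
      ~^~~~~~~~~~~~~~~~
ValueError: matmul: Input operand 1 has a mismatch in its core dimension 0, with gufunc signature (n?,k),(k,m?)->(n?,m?) (size 4 is different from 3)
```

View pics/t1.png

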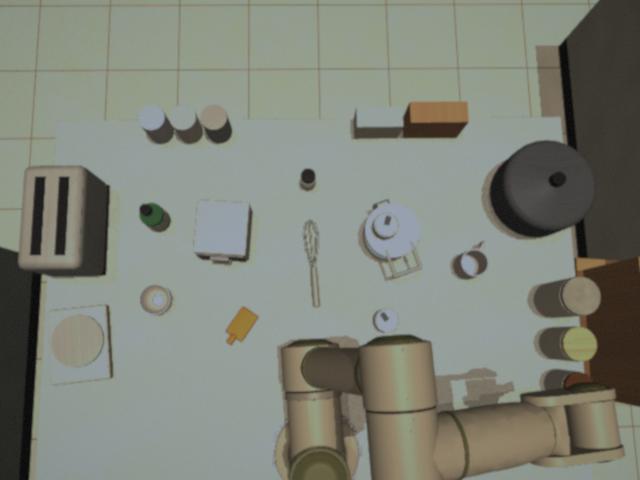

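View pics/s1.png

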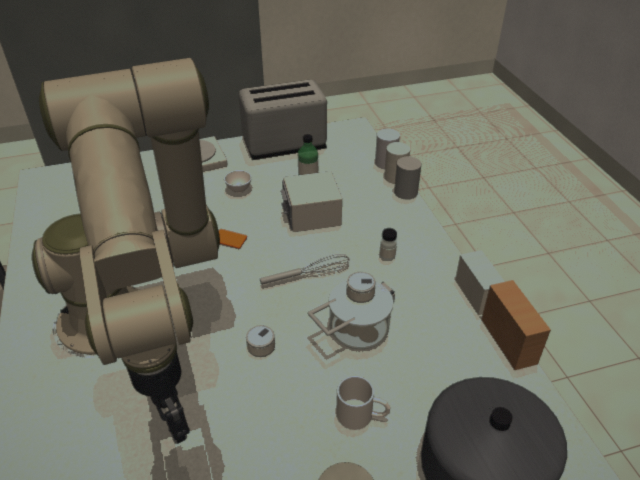

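The top view shows the tin at about (385,225) on the jar lid (392,231), the loop bar at about (403,272) on the robot side and the drawer unit top at about (222,229). In the side view the jar is at (360,310), and nothing tall stands between it and the drawers.

```bash
sed -i "s/p@c\['rotation'\].T/p@R.from_quat(np.roll(c['rotation'],-1)).as_matrix().T/; 1a from scipy.spatial.transform import Rotation as R" h.py
python3 - <<'E'
from h import *
P=cloud('t1');s=ctrl.sense();print(s)
f=lambda v,u:print((u,v),P[v,u].round())
for u,v in[(300,270),(385,225),(375,240),(403,272),(222,229)]:f(v,u)
def reg(name,x0,x1,y0,y1,z0,z1):
    m=np.zeros((480,640),bool);m[y0:y1,x0:x1]=1;m&=(P[...,2]>z0)&(P[...,2]<z1)
    q=P[m];(c,r)=cv2.minEnclosingCircle(q[:,:2].astype(np.float32));print(name,m.sum(),'mean',q.mean(0).round(1),'circ',np.round(c,1),round(r,1),'box',cv2.minAreaRect(q[:,:2].astype(np.float32)))
reg('tin',360,415,200,255,128,150)
reg('lid',355,425,195,262,90,110)
reg('drw',185,260,190,275,90,110)
reg('loop',375,430,258,285,80,110)
im=cv2.imread('pics/t1.png')[180:300,340:500];cv2.imwrite('pics/c1.png',cv2.resize(im,None,fx=5,fy=5,interpolation=cv2.INTER_CUBIC))
E
```

```text
{'time_s': 0.1, 'joints': array([-1.51338567e+00,  3.13363213e-01,  1.49836884e+00, -1.47967110e-05,
        1.33101947e+00, -2.23398321e-01]), 'dq': array([-0.00058673, -0.00095946, -0.00375969,  0.0007626 ,  0.00063343,
        0.00029157]), 'tau': array([ 2.21967945e-03, -4.12905049e+01, -2.60142070e+01, -2.28365907e-04,
        3.03128079e-03, -9.94699064e-06]), 'eef_pos': array([ 145.46630103, -504.19574165,  230.80517978]), 'ee_rot': array([-5.78032696e-04,  9.90159059e-01,  1.39945354e-01,  4.08731041e-05]), 'force': array([ 0.32254849,  1.44341412, -0.52962969]), 'wrist_torque': array([ 0.00975664, -0.02273185, -0.02165063]), 'grip_force': 0.0, 'grip_width': 1.0006322268846404}
(300, 270) [498.  39.   4.]
(385, 225) [ 597. -187.  136.]
(375, 240) [ 564. -163.  103.]
(403, 272) [ 476. -234.  107.]
(222, 229) [599. 245. 105.]
tin 506 mean [ 597.9 -186.8  139.6] circ [ 598.4 -187.5] 33.8 box ((598.8239135742188, -186.629638671875), (65.33399963378906, 64.08055877685547), 44.681583404541016)
lid 1946 mean [ 587.4 -215.5  101.8] circ [ 586.2 -222.6] 98.8 box ((590.9466552734375, -210.866455078125), (147.49630737304688, 170.85060119628906), 88.20063018798828)
drw 2911 mean [601.6 248.5 101.6] circ [606.2 248.2] 98.5 box ((599.0155639648438, 249.2583465576172), (140.64955139160156, 161.57443237304688), 85.99986267089844)
loop 201 mean [ 488.1 -237.3  101.4] circ [ 502.5 -239. ] 46.5 box ((499.82122802734375, -240.09556579589844), (53.274654388427734, 82.69005584716797), 15.281426429748535)
```

View pics/c1.png

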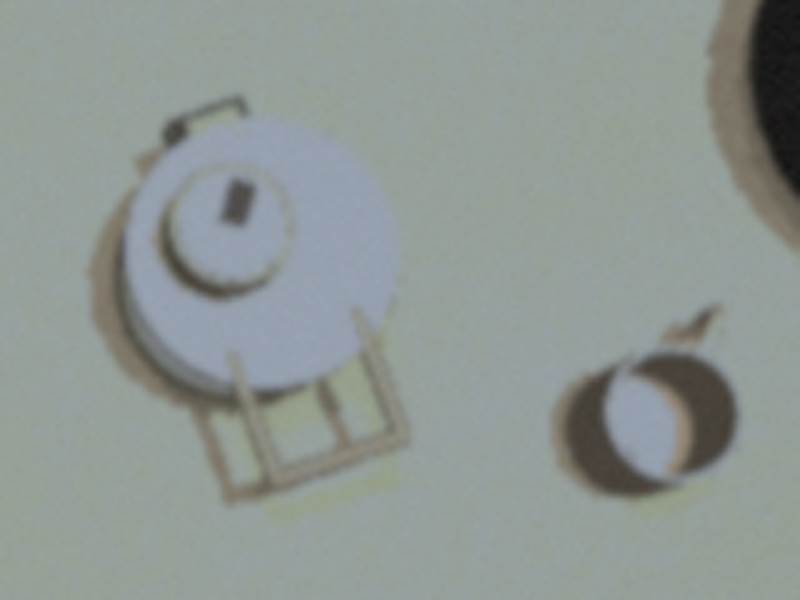

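```bash
cat >> h.py <<'E'
def ray(f,u,v,z):
    c=np.load(f'pics/{f}_c.npz');M=R.from_quat(np.roll(c['rotation'],-1)).as_matrix()
    r=M@np.linalg.inv(c['K'])@[u,v,1];return c['origin']+r*(z-c['origin'][2])/r[2]
def togo(p,yaw=None):
    s=ctrl.sense();M=R.from_quat(np.roll(s['ee_rot'],-1)).as_matrix();y=np.arctan2(M[1,0],M[0,0])
    print('norm',((np.array(p)-s['eef_pos'])@M/200).round(3),'yaw',y.round(3),'spin',None if yaw is None else ((-(yaw-y)/np.pi+1)%2-1).round(3))
E
python3 - <<'E'
from h import *
b1,b2=ray('t1',395.6,275.6,96),ray('t1',420,267.6,96);l=ray('t1',392.2,230.6,100);print(b1,b2,(b1+b2)/2,l)
n=(b1-b2)[:2];print('bar dir jar x yaw',np.arctan2(n[1],n[0])-np.pi/2, np.linalg.norm(n), l-(b1+b2)/2)
togo([598,-187,170])
E
```

```text
[ 467.78873533 -216.01905424   96.        ] [ 488.30498165 -282.30777001   96.        ] [ 478.04685849 -249.16341212   96.        ] [ 589.18218306 -211.07389659  100.        ]
bar dir jar x yaw 0.3001479117393393 69.39099509819393 [111.13532457  38.08951553   4.        ]
norm [ 2.613 -0.896  0.306] yaw 0.281 spin None
```

```bash
python3 -m pendant '[[[0.25,-0.09,0,0,1],[0.5,-0.17,0,0,1],[0.75,-0.26,0,0,1],[1,-0.34,0,0,1]]]' 40 && python3 -m pendant '[[[0.25,-0.09,0,0,1],[0.5,-0.17,0,0,1],[0.75,-0.26,0,0,1],[1,-0.34,0,0,1]]]' && python3 -m pendant '[[[0.2,-0.07,0,0,1],[0.4,-0.14,0.03,0,1],[0.55,-0.2,0.1,0,1],[0.61,-0.22,0.15,0,1],[0.61,-0.22,0.15,0,1],[0.61,-0.22,0.15,0,1]]]'
python3 - <<'E'
from h import *
togo([598,-187,170]); snap('wrist','w1');P=cloud('w1')
z=P[...,2];q=P[(z>130)&(z<150)];print(len(q));q=q[np.hypot(q[:,0]-598,q[:,1]+187)<45];print(q.mean(0),cv2.minEnclosingCircle(q[:,:2].astype(np.float32)),len(q))
print(ctrl.sense()['joints'])
E
```

```text
time_s: 0.5
eef_pos: [310.7, -388.5, 231.1]
ee_rot: [-0.0, 0.99, 0.14, -0.0]
force: [0.9, -0.9, 0.5]
grip_width: 1.0
grip_force: 0.0
time_s: 0.9
eef_pos: [474.8, -273.9, 231.1]
ee_rot: [-0.0, 0.99, 0.14, -0.0]
force: [0.4, -0.7, -0.8]
grip_width: 1.002
grip_force: 0.0
time_s: 1.5
eef_pos: [577.8, -200.3, 201.4]
ee_rot: [0.0, 0.99, 0.14, -0.0]
force: [-0.0, 0.0, 0.8]
grip_width: 1.001
grip_force: 0.0
norm [ 0.115 -0.036  0.157] yaw 0.28 spin None
8458
[ 599.00183177 -190.41296326  137.93422328] ((597.5368041992188, -190.73922729492188), 33.09429931640625) 8458
[-5.25334842e-01  5.26529454e-01  1.26103344e+00 -3.04663435e-04
  1.35356548e+00  7.66003344e-01]
```

View pics/w1.png

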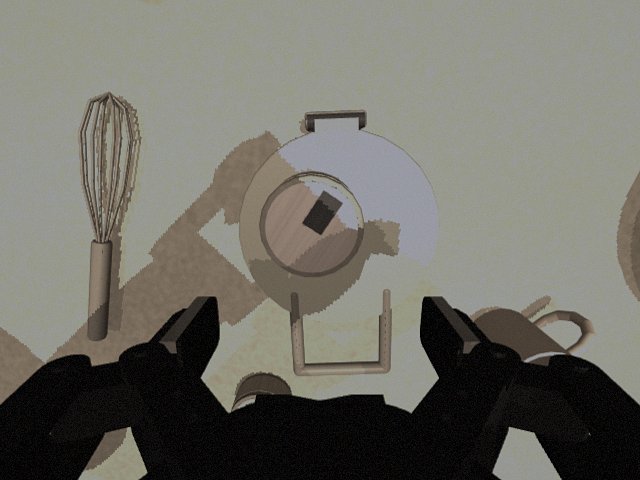

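The wrist view shows the tin top at (313,227), lid centre about (338,225), bar running from (298,369) to (388,367) and the hinge at (336,118). The tool is still about 25 mm short of the tin.

```bash
python3 - <<'E'
from h import *
togo([598.2,-190.5,101])
b1,b2=ray('w1',299,369,96),ray('w1',387,367,96);h=ray('w1',336,120,98);l=ray('w1',339,225,100);print(b1,b2,(b1+b2)/2,h,l)
n=(b1-b2)[:2];print(np.arctan2(n[1],n[0])-np.pi/2,np.linalg.norm(n));n=(l-(b1+b2)/2)[:2];print(np.arctan2(n[1],n[0]),np.linalg.norm(n))
P=cloud('t1');z=P[...,2];m=(z>94)&(z<108)&(abs(P[...,0]-600)<110)&(abs(P[...,1]-248)<120);print(cv2.minAreaRect(P[m][:,:2].astype(np.float32)),np.median(P[m],0))
q=P[m];print(np.percentile(q,[1,50,99],axis=0))
E
```

```text
norm [ 0.112 -0.021  0.504] yaw 0.28 spin None
[ 467.43827589 -215.49815509   96.        ] [ 489.66536438 -286.52071452   96.        ] [ 478.55182013 -251.0094348    96.        ] [ 666.03289263 -188.49190994   98.        ] [ 596.66946997 -211.50944632  100.        ]
0.30330219922254886 74.41940211083038
0.3227212605885541 124.54729339857778
((599.0155639648438, 249.2583465576172), (140.64955139160156, 161.57443237304688), 85.99986267089844) [603.18668986 247.94110254 101.78208686]
[[529.29735041 178.95441796  94.64334899]
 [603.18668986 247.94110254 101.78208686]
 [677.62489923 317.97524949 107.57191065]]
```

```bash
python3 -m pendant '[[[0.11,-0.02,0.1,0,1],[0.11,-0.02,0.25,0,1],[0.11,-0.02,0.35,0,1],[0.11,-0.02,0.43,0,1],[0.11,-0.02,0.48,0,1],[0.11,-0.02,0.49,0,1],[0.11,-0.02,0.49,0,1],[0.11,-0.02,0.49,0,1]]]' 40
python3 - <<'E'
from h import *
togo([598.2,-190.5,101]); im,d=snap('side','s2');cv2.imwrite('pics/s2c.png',cv2.resize(im[190:370,260:480],None,fx=3.3,fy=3.3,interpolation=cv2.INTER_CUBIC))
E
```

```text
time_s: 2.35
eef_pos: [598.8, -190.0, 104.5]
ee_rot: [0.001, 0.99, 0.14, 0.001]
force: [0.7, 0.1, 0.6]
grip_width: 1.001
grip_force: 0.0
norm [-0.004  0.001  0.017] yaw 0.281 spin None
```

View pics/s2c.png

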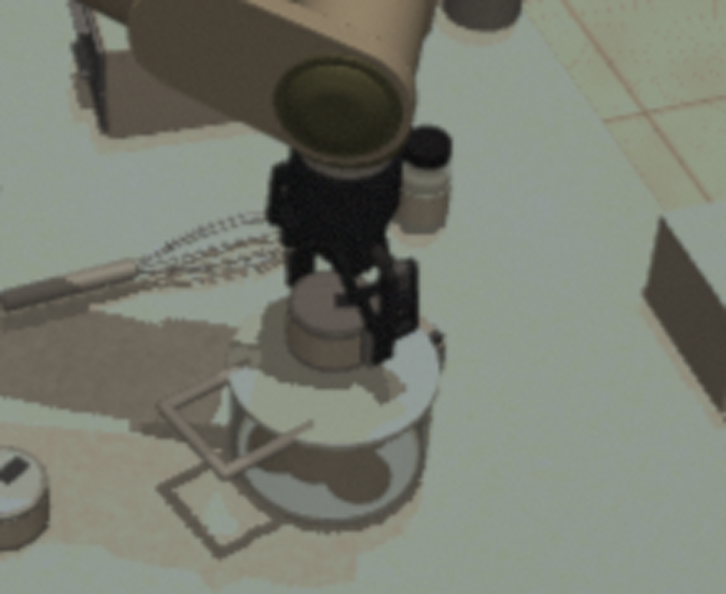

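The fingers straddle the tin at (335,320) in the crop, with their tips just above the lid. Next I close and lift.

```bash
python3 -m pendant '[[[0,0,0,0,0.6],[0,0,0,0,0.6],[0,0,0,0,0.4],[0,0,0,0,0.4],[0,0,0,0,0.4],[0,0,0,0,0.4],[0,0,0,0,0.4]]]' 40 && python3 -m pendant '[[[0,0,-0.03,0,0.4],[0,0,-0.1,0,0.4],[0,0,-0.2,0,0.4],[0,0,-0.32,0,0.4],[0,0,-0.4,0,0.4],[0,0,-0.4,0,0.4],[0,0,-0.4,0,0.4]]]'
python3 - <<'E'
from h import *
togo([603,248,180])
E
```

```text
time_s: 3.1
eef_pos: [598.8, -189.7, 104.2]
ee_rot: [0.0, 0.99, 0.14, 0.0]
force: [-0.7, 0.4, 6.3]
grip_width: 0.765
grip_force: 44.5
time_s: 3.8
eef_pos: [598.4, -189.5, 183.2]
ee_rot: [-0.0, 0.99, 0.14, -0.0]
force: [0.1, 0.4, -2.4]
grip_width: 0.759
grip_force: 44.6
norm [ 0.628 -2.095  0.016] yaw 0.281 spin None
```

```bash
python3 -m pendant '[[[0.03,-0.1,0,0,0.4],[0.09,-0.3,0,0,0.4],[0.15,-0.5,0,0,0.4],[0.21,-0.7,0,0,0.4],[0.27,-0.9,0,0,0.4],[0.3,-1,0,0,0.4]]]' && python3 -m pendant '[[[0.06,-0.2,0,0,0.4],[0.12,-0.4,0,0,0.4],[0.18,-0.6,0,0,0.4],[0.24,-0.8,0,0,0.4],[0.3,-0.95,0,0,0.4],[0.33,-1,0,0,0.4],[0.33,-1,0,0,0.4]]]'
python3 - <<'E'
from h import *
togo([603,248,108]); snap('side','s3'); P=cloud('s3'); s=ctrl.sense(); print(s['force'])
cv2.imwrite('pics/s3c.png',cv2.resize(cv2.imread('pics/s3.png')[100:280,210:430],None,fx=3.3,fy=3.3,interpolation=cv2.INTER_CUBIC))
E
```

```text
time_s: 4.4
eef_pos: [599.9, 22.5, 182.1]
ee_rot: [-0.001, 0.99, 0.141, -0.001]
force: [-0.2, -0.3, -0.3]
grip_width: 0.759
grip_force: 44.7
time_s: 5.1
eef_pos: [608.4, 230.6, 182.0]
ee_rot: [0.0, 0.99, 0.141, -0.001]
force: [0.1, -0.4, -1.6]
grip_width: 0.761
grip_force: 44.8
norm [-0.001 -0.091  0.37 ] yaw 0.283 spin None
[ 0.11321688 -0.42426281 -1.99744578]
```

View pics/s3c.png

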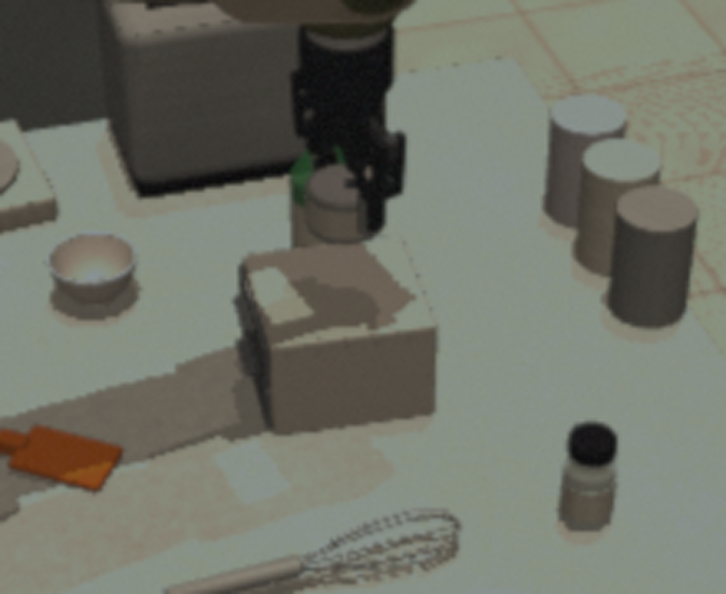

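The tin, level in the gripper at (338,205) in the crop, is above the drawer unit's top. The bottle behind it is clear.

```bash
python3 -m pendant '[[[-0.02,-0.06,0.05,0,0.4],[-0.02,-0.06,0.15,0,0.4],[-0.02,-0.06,0.23,0,0.4],[-0.02,-0.06,0.3,0,0.4],[-0.02,-0.06,0.34,0,0.4],[-0.02,-0.06,0.36,0,0.4],[-0.02,-0.06,0.36,0,0.4],[-0.02,-0.06,0.36,0,0.4]]]' && python3 -m pendant '[[[0,0,0.004,0,0.4],[0,0,0.008,0,0.4],[0,0,0.012,0,0.4],[0,0,0.016,0,0.4],[0,0,0.016,0,0.4],[0,0,0.016,0,0.4]]]'
```

```text
time_s: 5.95
eef_pos: [601.9, 240.2, 112.0]
ee_rot: [-0.0, 0.99, 0.14, 0.001]
force: [-0.2, -0.0, -0.5]
grip_width: 0.762
grip_force: 44.8
time_s: 6.55
eef_pos: [601.6, 240.1, 108.1]
ee_rot: [-0.0, 0.99, 0.14, 0.0]
force: [0.2, 0.3, -1.7]
grip_width: 0.765
grip_force: 44.8
```

```bash
python3 -m pendant '[[[0,0,0.004,0,0.4],[0,0,0.007,0,0.4],[0,0,0.011,0,0.4],[0,0,0.015,0,0.4],[0,0,0.015,0,0.4],[0,0,0.015,0,0.4]]]' && python3 -m pendant '[[[0,0,0.002,0,0.4],[0,0,0.005,0,0.4],[0,0,0.005,0,0.4],[0,0,0.005,0,0.4]]]'
```

```text
time_s: 7.15
eef_pos: [601.6, 240.2, 105.1]
ee_rot: [-0.0, 0.99, 0.14, -0.0]
force: [-0.0, -0.4, -0.9]
grip_width: 0.761
grip_force: 44.8
time_s: 7.55
eef_pos: [601.6, 240.1, 104.3]
ee_rot: [0.0, 0.99, 0.14, 0.0]
force: [-0.2, 0.4, 0.3]
grip_width: 0.76
grip_force: 44.7
```

```bash
python3 -m pendant '[[[0,0,0.003,0,0.4],[0,0,0.005,0,0.4],[0,0,0.005,0,0.4]]]'
```

```text
time_s: 7.85
eef_pos: [601.6, 240.2, 104.2]
ee_rot: [0.0, 0.99, 0.14, 0.0]
force: [-3.8, -1.6, 7.1]
grip_width: 0.759
grip_force: 45.6
```

Contact made; I release and go up.

```bash
python3 -m pendant '[[[0,0,0,0,0.85],[0,0,0,0,0.95],[0,0,0,0,1],[0,0,0,0,1],[0,0,0,0,1]]]' && python3 -m pendant '[[[0,0,-0.05,0,1],[0,0,-0.2,0,1],[0,0,-0.4,0,1],[0,0,-0.6,0,1],[0,0,-0.6,0,1],[0,0,-0.6,0,1]]]'
python3 - <<'E'
from h import *
snap('wrist','w2');P=cloud('w2');z=P[...,2];m=(z>128)&(z<150);q=P[m&(np.hypot(P[...,0]-601,P[...,1]-240)<50)];print(len(q),q.mean(0),cv2.minEnclosingCircle(q[:,:2].astype(np.float32)),q[:,2].std())
togo([478.3,-250,231],0.31+np.pi/2)
E
```

```text
time_s: 8.35
eef_pos: [601.6, 240.1, 103.0]
ee_rot: [-0.0, 0.99, 0.14, -0.0]
force: [-0.1, -1.1, -0.6]
grip_width: 1.0
grip_force: 0.0
time_s: 8.95
eef_pos: [601.7, 240.2, 224.2]
ee_rot: [-0.0, 0.99, 0.14, 0.001]
force: [0.7, 0.2, -1.7]
grip_width: 0.999
grip_force: 0.0
6525 [601.85238037 239.0184793  135.85634585] ((600.2635498046875, 238.68014526367188), 33.06901168823242) 1.1936725336098921
norm [-1.27   2.184 -0.04 ] yaw 0.281 spin -0.509
```

View pics/w2.png

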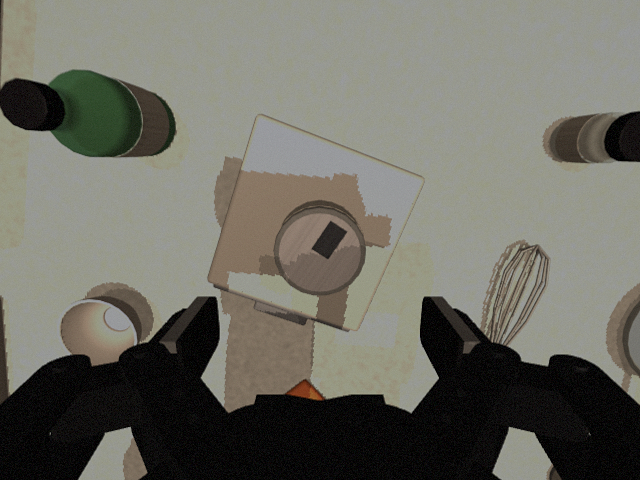

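The tin stands upright on the unit's top, at (320,250) in the view, with margin on all sides. Next stop is the loop.

```bash
python3 -m pendant '[[[-0.12,0.2,0,0,1],[-0.24,0.4,0,0,1],[-0.36,0.6,0,0,1],[-0.48,0.8,0,0,1],[-0.6,1,0,0,1]]]' && python3 -m pendant '[[[-0.12,0.2,0,0,1],[-0.24,0.4,0,0,1],[-0.36,0.6,0,0,1],[-0.48,0.8,0,0,1],[-0.6,1,0,0,1],[-0.6,1,0,0,1]]]' && python3 -m pendant '[[[-0.07,0.18,0,-0.04,1],[-0.07,0.18,0,-0.09,1],[-0.07,0.18,0,-0.13,1],[-0.07,0.18,0,-0.18,1],[-0.07,0.18,0,-0.22,1],[-0.07,0.18,0,-0.27,1],[-0.07,0.18,0,-0.32,1],[-0.07,0.18,0,-0.36,1],[-0.07,0.18,0,-0.41,1],[-0.07,0.18,0,-0.45,1],[-0.07,0.18,0,-0.5,1],[-0.07,0.18,0,-0.509,1]]]'
python3 - <<'E'
from h import *
togo([478.3,-250,150],0.31+np.pi/2);snap('wrist','w3');print(ctrl.sense()['joints'])
E
```

```text
time_s: 9.5
eef_pos: [540.3, 13.2, 221.9]
ee_rot: [-0.0, 0.99, 0.14, -0.001]
force: [0.5, 1.2, -0.1]
grip_width: 0.998
grip_force: 0.0
time_s: 10.1
eef_pos: [480.0, -214.9, 221.7]
ee_rot: [-0.0, 0.991, 0.137, -0.001]
force: [0.1, 0.8, -0.2]
grip_width: 0.998
grip_force: 0.0
time_s: 11.3
eef_pos: [478.2, -248.2, 221.9]
ee_rot: [-0.001, 0.588, 0.809, 0.0]
force: [-0.4, -0.1, -0.2]
grip_width: 1.003
grip_force: 0.0
norm [-0.009 -0.002  0.36 ] yaw 1.885 spin 0.001
[-6.96537857e-01  3.51683443e-01  1.46896992e+00  1.36978262e-04
  1.32342345e+00 -1.00992762e+00]
```

View pics/w3.png

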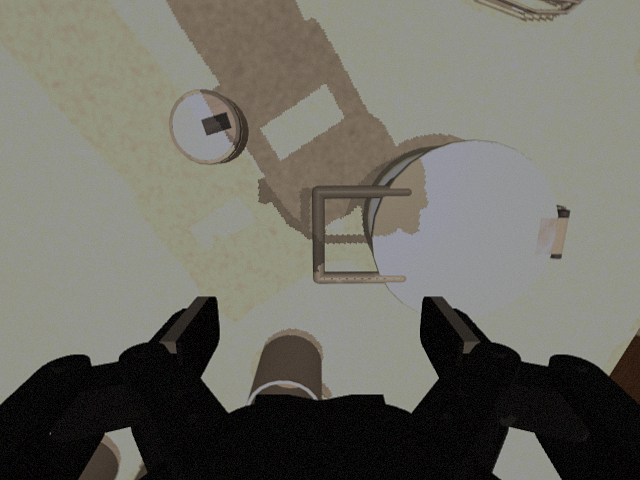

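The bar is at column 319, midway between the fingers (rows 190–280). The inner finger would hit the lid if fully open, so I narrow to about 25 mm before going down.

```bash
python3 - <<'E'
from h import *
b1,b2=ray('w3',319,192,96),ray('w3',319,277,96);m=(b1+b2)/2;l=ray('w3',464,227,100);print(m,b1-b2,l)
n=(b1-b2)[:2];print('jar yaw',np.arctan2(n[1],n[0])-np.pi/2,np.linalg.norm(n));togo([*m[:2],80])
n=(l-m)[:2];print(np.arctan2(n[1],n[0]),np.linalg.norm(n))
E
python3 -m pendant '[[[-0.01,0,0,0,0.3],[-0.01,0,0,0,0.3],[-0.01,0,0,0,0.3],[-0.01,0,0.1,0,0.3],[-0.01,0,0.2,0,0.3],[-0.01,0,0.3,0,0.3],[-0.01,0,0.36,0,0.3],[-0.01,0,0.38,0,0.3],[-0.01,0,0.38,0,0.3]]]' 40
python3 - <<'E'
from h import *
snap('wrist','w4')
E
```

```text
[ 478.6312603  -249.18262679   96.        ] [-21.93583923  68.02164883   0.        ] [ 586.2506341  -205.62213805  100.        ]
jar yaw 0.3119538614297499 71.47115328829572
norm [-0.007  0.002  0.71 ] yaw 1.884 spin None
0.38460683862248846 116.10101548404855
time_s: 12.25
eef_pos: [479.0, -251.1, 147.1]
ee_rot: [-0.0, 0.59, 0.807, 0.0]
force: [-0.6, -1.1, 0.1]
grip_width: 0.297
grip_force: 0.0
```

View pics/w4.png

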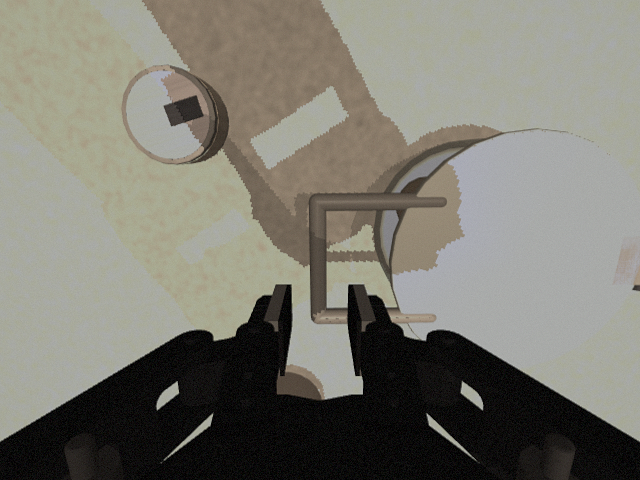

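The bar at column 318 (rows 205–315) lies midway between the pads at 290 and 348, so I go down.

```bash
python3 -m pendant '[[[0,0,0.08,0,0.3],[0,0,0.17,0,0.3],[0,0,0.25,0,0.3],[0,0,0.31,0,0.3],[0,0,0.33,0,0.3],[0,0,0.335,0,0.3],[0,0,0.335,0,0.3],[0,0,0.335,0,0.3]]]' && python3 -m pendant '[[[0,0,0,0,0],[0,0,0,0,0],[0,0,0,0,0],[0,0,0,0,0],[0,0,0,0,0]]]' 40
```

```text
time_s: 13.1
eef_pos: [479.3, -251.3, 80.8]
ee_rot: [0.001, 0.59, 0.808, -0.0]
force: [-0.6, -0.3, 0.1]
grip_width: 0.301
grip_force: 0.0
time_s: 13.6
eef_pos: [478.1, -251.6, 80.6]
ee_rot: [-0.001, 0.59, 0.808, -0.001]
force: [-8.4, -2.0, 5.9]
grip_width: 0.098
grip_force: 39.1
```

```bash
python3 -m pendant '[[[0,0.001,-0.03,0,0],[0,0.005,-0.078,0,0],[0,0.01,-0.117,0,0],[0,0.015,-0.155,0,0],[0,0.032,-0.23,0,0],[0,0.032,-0.23,0,0],[0,0.032,-0.23,0,0]]]' 50 && python3 -m pendant '[[[0,0.023,-0.075,0,0],[0,0.051,-0.148,0,0],[0,0.085,-0.218,0,0],[0,0.125,-0.284,0,0],[0,0.169,-0.348,0,0],[0,0.218,-0.408,0,0],[0,0.272,-0.464,0,0],[0,0.272,-0.464,0,0],[0,0.272,-0.464,0,0]]]'
python3 - <<'E'
from h import *
im,d=snap('side','s5');cv2.imwrite('pics/s5c.png',cv2.resize(im[150:370,240:480],None,fx=2.7,fy=2.7,interpolation=cv2.INTER_CUBIC))
snap('wrist','w5');snap('top','t5')
E
```

```text
time_s: 14.3
eef_pos: [483.7, -249.7, 126.2]
ee_rot: [-0.001, 0.59, 0.808, -0.001]
force: [-8.5, -3.6, 0.7]
grip_width: 0.089
grip_force: 48.9
time_s: 15.2
eef_pos: [534.5, -233.2, 221.2]
ee_rot: [-0.002, 0.59, 0.808, -0.003]
force: [-20.5, 0.1, 17.3]
grip_width: 0.096
grip_force: 50.3
```

View pics/s5c.png

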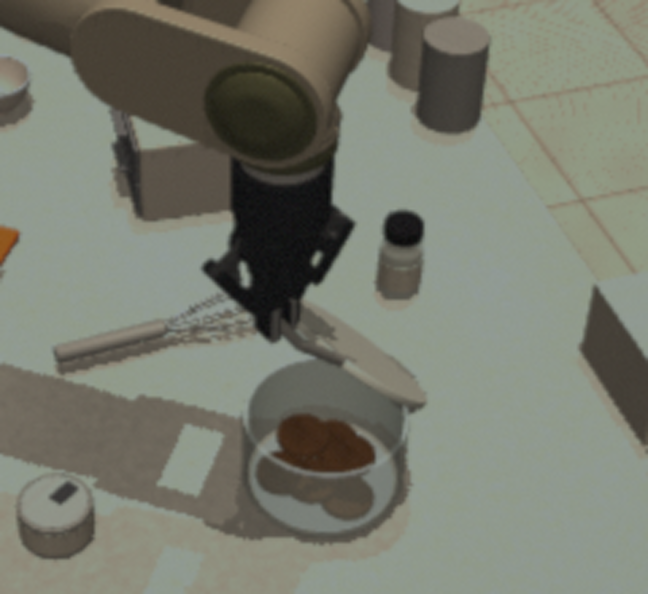

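The lid is held open at about 45°, with the bar in the pads. I measure the angle from the depth images.

```bash
python3 - <<'E'
from h import *
a=.312;ax=np.array([np.cos(a),np.sin(a),0]);ay=np.array([-np.sin(a),np.cos(a),0]);c=np.array([478.6,-249.7,0])+118*ax
for f in('w5','t5','s5'):
    P=cloud(f)-c;x=P@ax;y=P@ay;z=P[...,2];m=(abs(y)<65)&(x>-55)&(x<62)&(z>112)&(z<225)
    X,Z=x[m],z[m]
    if len(X)<50: print(f,len(X));continue
    Y=y[m];k=np.ones(len(X),bool);k=abs(Z-(92+(80-X)))<30
    for _ in range(8):
        A=np.c_[X,Y,np.ones(len(X))];s=np.linalg.lstsq(A[k],Z[k],rcond=None)[0];r=Z-A@s;k=abs(r)<6
    print(f,len(X),k.sum(),'deg',np.degrees(np.arctan(-s[0])),s)
print(ctrl.sense()['force'])
E
```

```text
w5 18463 17848 deg 43.93093927468881 [-9.63362102e-01 -6.19883147e-03  1.79578529e+02]
t5 715 693 deg 44.02600922040139 [-9.66566436e-01 -4.32150651e-03  1.85142276e+02]
s5 599 561 deg 43.46294965997227 [-9.47736339e-01  4.11820304e-03  1.80999563e+02]
[-21.23920116   1.14032762  17.33161839]
```

```bash
python3 -m pendant '[[[0,0.003,-0.01,0,0],[0,0.006,-0.02,0,0],[0,0.006,-0.02,0,0],[0,0.006,-0.02,0,0],[0,0.006,-0.02,0,0]]]'
python3 - <<'E'
from h import *
snap('wrist','w6');snap('top','t6');snap('side','s6')
a=.312;ax=np.array([np.cos(a),np.sin(a),0]);ay=np.array([-np.sin(a),np.cos(a),0]);c=np.array([478.6,-249.7,0])+118*ax
for f in('w6','t6','s6'):
    P=cloud(f)-c;x=P@ax;y=P@ay;z=P[...,2];m=(abs(y)<65)&(x>-55)&(x<62)&(z>112)&(z<225)
    X,Z,Y=x[m],z[m],y[m];k=abs(Z-(92+(80-X)))<30
    for _ in range(8):
        A=np.c_[X,Y,np.ones(len(X))];s=np.linalg.lstsq(A[k],Z[k],rcond=None)[0];k=abs(Z-A@s)<6
    print(f,k.sum(),np.degrees(np.arctan(-s[0])))
P=cloud('t6');z=P[...,2];q=P[(z>125)&(z<150)&(np.hypot(P[...,0]-600,P[...,1]-240)<50)];print('tin',len(q),q.mean(0))
E
```

```text
time_s: 15.85
eef_pos: [536.5, -232.4, 223.6]
ee_rot: [-0.001, 0.59, 0.807, -0.001]
force: [-9.1, 0.7, 5.2]
grip_width: 0.089
grip_force: 49.2
w6 17050 44.90493873615508
t6 658 44.86957908442957
s6 518 44.42043268683742
tin 518 [600.86471217 239.88874218 140.02153328]
```

```bash
python3 -c "
from rig import ctrl
print(ctrl.finish_job())"
```

```text
the job is handed in; nothing more can be done
None
```

The tuna tin stands upright on top of the drawer unit, and the gripper is holding the jar's lid open at about 45° (44.4–44.9° in the three camera views); the job was handed in at about 16 s.

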